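# Pin the drill jig's leaf shut with the ball-lock pin

## Robot

A 6-joint arm with a two-finger parallel gripper is mounted at the origin on a cart in front of the work surface, level with it; the furniture and walls round the work are solid. World frame = base frame: x ahead of the robot, y to its left, z up, the work surface at z = 0. Lengths are in m, angles in rad, forces in N, time in s.
With the tool pointing down it reaches from about 0.25 to 0.725 m from the base axis. Payload 4 kg.
Tool frame: the origin (TCP) lies at the very end of the fingers, on their centre line; the grasp point (between the pads) lies 19 mm behind it; z points along the fingers, y is the line along which they close (so a half turn about z gives the same grasp; the last joint's range is limited). The gripper opens to 85 mm and grips with 20 to 120 N. Pads are 22 mm wide; open, the fingers measure 114 mm over their backs; the gripper's body (76 mm by 85 mm) begins 54 mm behind the grasp point. The pads swing forward as they close: fully open they stand 13 mm farther back than shut.
Start: joints at [-1.257, 0.241, 0.005, 1.335, 0, 1.571], TCP at [0.154, -0.476, 0.231] pointing down, gripper open.
Joint ranges: [-2.72, 2.72], [-1.05, 1.87], [-1.09, 1.28], [-1.99, 2.15], [-1.42, 1.44], [-3.14, 3.14]. Speed limits (rad/s): [2.79, 2.79, 3.14, 3.14, 3.14, 3.14].

## Interface

Orientations are given as a unit quaternion [x, y, z, w].
In Python, from workcell import bot, vision, workorder gives the robot as it stands.
- The arm moves only by the shell command python3 -m creep 'ROWS' [OPENING]. ROWS is JSON, a list of rows, each a list of 2 entries, a list of its own where there are three numbers: the shift along the tool's x, y, z in mm, then the turn, a rotation vector about the tool's x, y, z in rad. In form: [[[dx, dy, dz], [wx, wy, wz]], ...]. A call has 1 to 12 rows; each row shifts and turns the commanded pose from where the row before left it, along the tool's axes as they then stand; what a row does not reach is not made up. A row lasts 1/8 s, in which the tool goes at most 62.5 mm and 10.7 degrees, less where a joint would pass 70% of its speed; a pose out of reach is approached as far as the arm can. A call is refused whole if a number of a shift passes 62.5 or a number of a turn 0.188, either way. A call with a gripper value outside its range is refused whole. OPENING is the finger opening in mm, from 0 to 85.4, set as the call begins (- or left out, the last holds). The fingers move at their own pace and stop on an object; the grip force is fixed at half the most. Time passes only in rows, so rows that do not move let the fingers close. It gives the time, the measured TCP pose, the force, the opening and the grip force at its end, in the units of the state.
- bot.get_obs(): the state, without advancing time (a new reading comes with each control period).
- vision.camera(name): name is "scene" or "top" or "wrist"; returns a dict with "image" (384x512x3 uint8, blue, green, red), "z_map" (384x512 float32, m along the optical axis (not along the pixel's ray), 0 where there is no reading), "K" (3x3 intrinsics, pixels), "rvec" (rotation vector, rad) and "tvec" (3), from world to camera coordinates, as OpenCV has them; the wrist camera has in their place "tool_from_camera" (4x4, takes a point from camera to tool coordinates, whose origin is the TCP and whose axes are the flange's). Camera axes: x right, y down, z forward; pixel columns grow to the right and rows downward; lengths in m; the calibration is good to about 2 mm. A picture is of the moment at which its call begins: read the wrist's pose just before it.
- workorder.job_done(): hands the job in; it is judged then, once.
Trained networks look in a picture, given as the dict that the camera call returned (one of the last four; its "shot" number tells which), for a name from the list of things; names that differ only in an ending like _2 or _b are one class to them, and where a whole thing is asked for, a point or a joint stands for the part that bears it (a point fixed in the world has none). Each returns a list of dicts, best first, with "score" (0 to 1); they miss things now and then, are a little off and sometimes report something else, mostly with a low value. They report only what shows in the picture. A call takes as long as a camera call. They do not tell look-alikes from the thing itself.
- vision.spot_in(picture, query): "position" ([column, row] in pixels, amid what is visible of it).
- vision.place_of(picture, query): "position" ([column, row] in pixels: a listed point, or the origin of a listed thing).
The state is a dict: "clock": time; "joint_pos": joint angles; "joint_vel": joint speeds; "tau": joint torques, N m; "eef_pos": TCP position; "tool_rot": TCP orientation; "ft_force": force on the tool from outside, world axes, zero at the start; "ft_torque": the same for the moment, N m; "grip_width": finger opening in m; "grasp_force": force on a finger pad.
Only numpy, scipy, OpenCV 4.12 (cv2) and the standard library are available. Lean on these libraries where they do the work, as an engineer would, in place of code of your own. Each camera call takes 0.05 s, during which the arm holds its last target. There are 200 camera calls.

## Task

Lock the closed leaf of the drill jig: squeeze and hold in the thumb button of the ball-lock pin in the wooden rack, draw the pin out, insert it from above through the aligned holes of leaf and latch ear until its collar sits fully home on the leaf, then let go so that the button springs out and the balls lock it. Leave the plain round-knobbed pin in the rack.

Things in the scene. Friction and masses are not known exactly. Their poses are not given: they have to be found in the camera images.
- lock_pin: Ball-lock pin, 170 g, in one of a wooden rack's 2 holes (26 mm, rack top 75 mm up). Origin: on its axis at the collar's underside, on the rack; z up. Above: collar 40 mm wide, 5 thick; aluminium head to z=53, faces at x=-14, +14, y=-13, +13 mm. Below: shank 18 mm wide, nose tapering from z=-44 to an 8 mm tip at z=-56. Balls at z=-34 to -42 stand out along y, 32 mm across, unless the button is in.
- lock_pin_button (a joint): Black thumb button on the head's -x face, 18 mm wide (y), z=13 to 49 mm, centre 31. 0 = out (face at x=-23 mm), balls out: they pass no hole, in the rack or the jig; 0.007 m = fully in (x=-16), balls inside the shank. Squeeze it against the +x face, along the pin's x: 37 mm wide, 30 when in. About 6 N holds it in; grip with 15 to 30 N. It springs back when let go. The y faces do not work it.
- jig_hole (a point): Mouth centre of the pin hole, on the leaf's flat top, 70 mm above the bench; z up. Drill jig: fixed steel base 90 x 220 mm, aluminium leaf 48 x 168 mm closed over it, hinge towards the point's +y, hole near the leaf's -y end. Aligned 26 mm holes through the leaf (12 mm) and the ear under it (12 mm, 2 mm gap); free for 62 mm below the mouth. Nothing rises over 10 mm above the leaf. Any pin yaw fits.
- plain_pin: Plain locating pin in the rack's other hole, 90 mm from the first (which pin hangs in which hole varies); stays there. Same shank and collar, but a round aluminium knob, 32 mm in diameter, top 42 mm above the rack; no button, no balls. Origin: on its axis at the collar's underside, z up.
There are look-alikes about, which are no part of the job. What is meant by the part that bears jig_hole is not purple, and is the larger of those in its own colour.

How it is judged:
By the outcome, as a careful person would: the job done as asked, in the order asked, and still so for the second after the job is handed in, with the robot touching nothing.
It also fails if it takes over 42 s, if anything falls off the work surface, if the arm or the gripper's body presses on something with over 40 N, if the wrist force passes 120 N, or if a joint passes its speed limit or range.

## Working session

There is one attempt and no reset: what is moved stays moved. The work goes in short steps, Python scripts to look and compute and a shell command to move; the robot and the scene stay as the last step left them, time stands still between calls to the robot, and variables do not carry over. Pictures are saved under pics/ and viewed, at most 10 in all, crops included, and the job is handed in when it is done.

```bash
mkdir -p pics; ls; cat > h.py <<'E'
import numpy as np, cv2
from scipy.spatial.transform import Rotation as R
from workcell import bot, vision, workorder
def pose():
    o=bot.get_obs(); T=np.eye(4); T[:3,:3]=R.from_quat(o["tool_rot"]).as_matrix(); T[:3,3]=o["eef_pos"]; return T
def shot(name):
    T=pose(); p=vision.camera(name)
    if name=="wrist": C=T@p["tool_from_camera"]
    else:
        C=np.eye(4); r=cv2.Rodrigues(np.array(p["rvec"]))[0]; C[:3,:3]=r.T; C[:3,3]=-r.T@np.array(p["tvec"]).ravel()
    p["C"]=C; return p
def ray(p,uv):
    d=p["C"][:3,:3]@np.linalg.inv(p["K"])@np.array([uv[0],uv[1],1.]); return p["C"][:3,3],d
def atz(p,uv,z):
    o,d=ray(p,uv); return o+d*(z-o[2])/d[2]
def dep(p,uv):
    u,v=map(int,np.round(uv)); o,d=ray(p,uv); return o+d*p["z_map"][v,u]
def cloud(p):
    h,w=p["z_map"].shape; u,v=np.meshgrid(np.arange(w),np.arange(h))
    X=np.stack([u,v,np.ones_like(u)],-1)@np.linalg.inv(p["K"]).T*p["z_map"][...,None]
    return X@p["C"][:3,:3].T+p["C"][:3,3]
def tri(p,a,q,b):
    o,d=ray(p,a);O,D=ray(q,b);s=np.linalg.lstsq(np.c_[d,-D],O-o,rcond=None)[0];return (o+d*s[0]+O+D*s[1])/2
E
python3 - <<'E'
from h import *
np.set_printoptions(precision=4,suppress=True)
ps={n:shot(n) for n in("scene","top")}
for n,p in ps.items():
    for q in("lock_pin","plain_pin","jig_hole","lock_pin_button"):
        for f in("spot_in","place_of"):
            for r in getattr(vision,f)(p,q)[:5]: print(n,q,f,np.round(r["position"],1),round(r["score"],2),dep(p,np.clip(r["position"],0,[511,383])))
cv2.imwrite("pics/a.png",cv2.resize(ps["top"]["image"],(800,600)))
cv2.imwrite("pics/b.png",cv2.resize(ps["scene"]["image"],(800,600)))
E
```

```text
pics
scene lock_pin spot_in [318.5 237.2] 0.47 [ 0.5274 -0.2078  0.1122]
scene lock_pin place_of [320.2 242.7] 0.77 [ 0.5386 -0.204   0.0852]
scene plain_pin spot_in [301.9 225.1] 0.44 [ 0.5214 -0.114   0.104 ]
scene plain_pin place_of [303.5 227.1] 0.42 [ 0.5325 -0.1073  0.0891]
scene jig_hole spot_in [194.  152.4] 0.96 [0.4344 0.7415 0.0289]
scene jig_hole spot_in [280.1 287.8] 0.72 [ 0.3425 -0.3012  0.0413]
scene jig_hole spot_in [271.1 210.1] 0.46 [0.5444 0.1521 0.0093]
scene jig_hole place_of [186.2 152.6] 0.9 [ 0.1546 -0.0542  0.4123]
scene jig_hole place_of [281.8 281.4] 0.62 [ 0.3602 -0.2786  0.0425]
scene jig_hole place_of [265.9 197.1] 0.47 [ 0.18   -0.5086  0.4976]
scene lock_pin_button spot_in [311.7 234.6] 0.64 [ 0.5103 -0.1936  0.1181]Traceback (most recent call last):
  File "<stdin>", line 7, in <module>
ValueError: it knows: jig_hole, lock_pin, plain_pin
```

```bash
python3 - <<'E'
from h import *
np.set_printoptions(precision=4,suppress=True)
ps={n:shot(n) for n in("scene","top")}
p=ps["top"]; n="top"
for q in("lock_pin","plain_pin","jig_hole"):
        for f in("spot_in","place_of"):
            for r in getattr(vision,f)(p,q)[:5]: print(n,q,f,np.round(r["position"],1),round(r["score"],2),dep(p,np.clip(r["position"],0,[511,383])))
for r in vision.spot_in(p,"lock_pin_button"): print(r)
cv2.imwrite("pics/a.png",cv2.resize(ps["top"]["image"],(800,600)))
cv2.imwrite("pics/b.png",cv2.resize(ps["scene"]["image"],(800,600)))
E
```

```text
top lock_pin spot_in [361.  159.4] 0.65 [ 0.5245 -0.1823  0.1087]
top lock_pin place_of [360.7 161.3] 0.48 [ 0.5158 -0.1781  0.1088]
top plain_pin spot_in [339.9 166.1] 0.42 [ 0.5259 -0.0982  0.0876]
top plain_pin place_of [336.2 164.4] 0.55 [ 0.5406 -0.0881  0.0826]
top jig_hole spot_in [263.  192.9] 0.93 [0.5049 0.2207 0.0327]
top jig_hole spot_in [132.7 239.1] 0.9 [0.3896 0.7379 0.0716]
top jig_hole spot_in [403.5 204.5] 0.38 [ 0.3351 -0.3072  0.0225]
top jig_hole place_of [277.3 187.5] 0.92 [0.4945 0.1655 0.0682]
top jig_hole place_of [143.6 241.7] 0.64 [0.4044 0.7088 0.0109]
top jig_hole place_of [397.  195.6] 0.59 [ 0.0921 -0.0638  0.5396]
```

View pics/a.png

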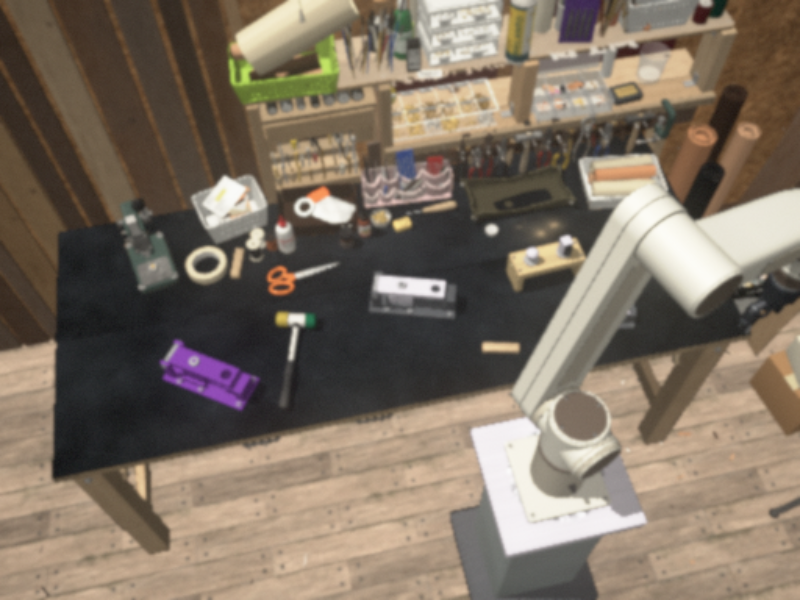

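View pics/b.png

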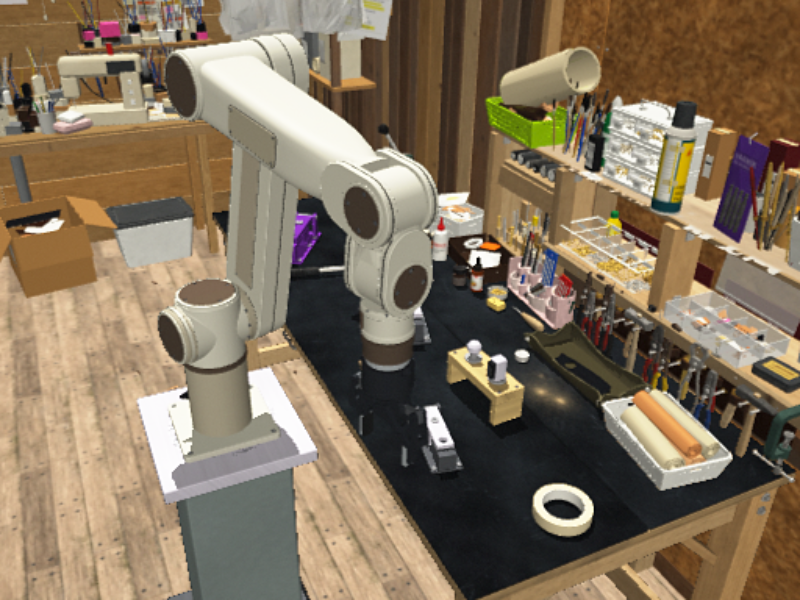

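Top view (800×600): the rack is at (545,262), with a head at about (533,255) and another at (565,243). There are three jig candidates:
- purple at (210,375), excluded by its colour
- silver at (413,295), world about (0.50, 0.17), top at 68 mm
- small silver partly behind the arm at (625,315), top at about 42 mm

I choose the silver one at (413,295). The scene view has the round knob at (474,347), the flat head with the button at (497,368), and the small jig at (437,440).

```bash
python3 - <<'E'
from h import *
np.set_printoptions(precision=4,suppress=True)
T=pose();print(T);p=shot("wrist");print(p["tool_from_camera"],p["K"][0])
print("shift mm to above rack view:",T[:3,:3].T@(np.array([.47,-.16,.30])-T[:3,3])*1000)
s=shot("scene");t=shot("top")
ims=[cv2.resize(s["image"][215:275,275:345],(466,400),interpolation=2),cv2.resize(t["image"][145:195,320:380],(330,400),interpolation=2)[:, :330]]
a=cv2.resize(t["image"][165:215,230:300],(420,200),interpolation=2)
b=cv2.resize(s["image"][250:305,260:310],(376,200),interpolation=2)
cv2.imwrite("pics/c.png",np.vstack([np.hstack(ims),np.hstack([a,b])]))
E
```

```text
[[ 0.9512  0.3086 -0.      0.1543]
 [ 0.3086 -0.9512  0.     -0.4756]
 [-0.     -0.     -1.      0.2313]
 [ 0.      0.      0.      1.    ]]
[[ 0.0007 -0.9483 -0.3173  0.0816]
 [ 1.      0.0006  0.0004  0.0006]
 [-0.0002 -0.3173  0.9483 -0.1437]
 [ 0.      0.      0.      1.    ]] [294.481   0.    257.118]
shift mm to above rack view: [ 397.6648 -202.7542  -68.6942]
```

View pics/c.png

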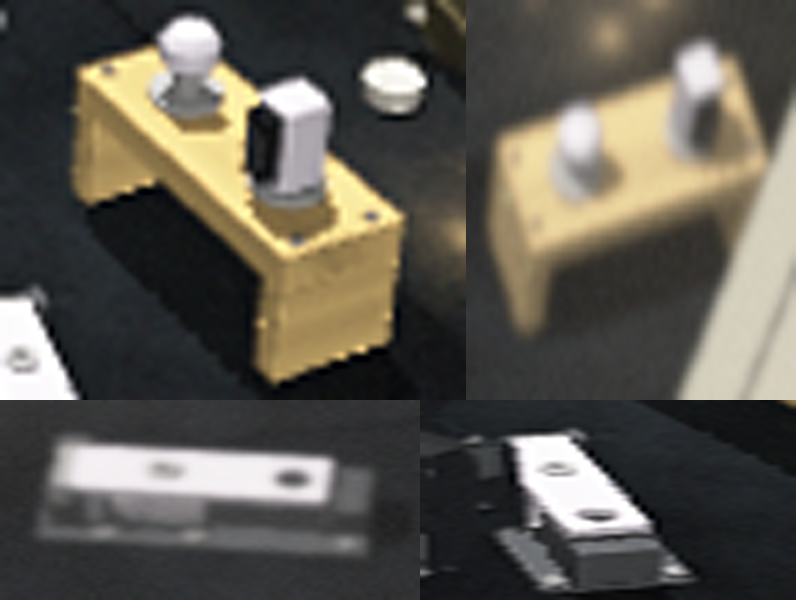

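The crop confirms it: the rectangular head with the black button (265,140) is on the right, and the round knob (190,45) is on the left. The silver jig has its hole at the right end (290,478). I'll move above the rack.

```bash
python3 -m creep '[[[0,0,-60],[0,0,0]],[[45,-22,-10],[0,0,0]],[[45,-22,0],[0,0,0]],[[45,-22,0],[0,0,0]],[[45,-22,0],[0,0,0]],[[45,-22,0],[0,0,0]],[[45,-22,0],[0,0,0]],[[45,-22,0],[0,0,0]],[[45,-22,0],[0,0,0]],[[37,-26,0],[0,0,0]],[[0,0,0],[0,0,0]],[[0,0,0],[0,0,0]]]' 85
python3 - <<'E'
from h import *
np.set_printoptions(precision=4,suppress=True)
T=pose();print(T)
p=shot("wrist");t=shot("top")
for q in("lock_pin","plain_pin"):
  for n,x in(("w",p),("t",t)):
    for r in vision.place_of(x,q)[:2]: print(n,q,r["position"],r["score"],atz(x,r["position"],.075))
    for r in vision.spot_in(x,q)[:2]: print(n,q,"spot",r["position"],r["score"],dep(x,r["position"]))
X=cloud(p); m=(X[...,2]>.123)&(X[...,2]<.135)&(abs(X[...,0]-.53)<.07)&(abs(X[...,1]+.18)<.09)
P=X[m]; print(len(P),P.mean(0) if len(P) else 0)
print(cv2.minAreaRect((P[:,:2]*1000).astype(np.float32)))
v,u=np.where(m);print(u.mean(),v.mean())
m=(X[...,2]>.072)&(X[...,2]<.078)&(abs(X[...,0]-.53)<.12)&(abs(X[...,1]+.15)<.15);print("rack",cv2.minAreaRect((X[m][:,:2]*1000).astype(np.float32)),np.median(X[m][:,2]))
cv2.imwrite("pics/d.png",cv2.resize(p["image"],(800,600)))
E
```

```text
clock: 2.55
eef_pos: [0.4693, -0.161, 0.3012]
tool_rot: [0.988, 0.156, -0.0, 0.0]
ft_force: [-0.5, -1.0, -0.1]
grip_width: 0.085
grasp_force: 0.0
[[ 0.951   0.3091 -0.0007  0.4693]
 [ 0.3091 -0.951  -0.0003 -0.161 ]
 [-0.0007  0.0001 -1.      0.3012]
 [ 0.      0.      0.      1.    ]]
w lock_pin [297.5, 113.2] 0.58 [ 0.5383 -0.191   0.075 ]
w lock_pin spot [301.9, 115.4] 0.96 [ 0.539  -0.1881  0.1292]
w plain_pin [225.0, 94.5] 0.75 [ 0.5318 -0.101   0.075 ]
w plain_pin spot [227.7, 92.2] 0.78 [ 0.5367 -0.1071  0.1177]
w plain_pin spot [296.9, 132.5] 0.64 [ 0.5205 -0.1899  0.1257]
t plain_pin [337.6, 166.2] 0.46 [ 0.5359 -0.0935  0.075 ]
t plain_pin spot [339.3, 162.6] 0.56 [ 0.5278 -0.0934  0.11  ]
799 [ 0.5359 -0.1904  0.1284]
((534.2159423828125, -191.17506408691406), (36.79827117919922, 26.091596603393555), 4.9836273193359375)
302.88235294117646 118.76971214017522
rack ((535.57177734375, -147.04002380371094), (70.26178741455078, 184.41468811035156), 3.5209014415740967) 0.07620478645022266
```

View pics/d.png

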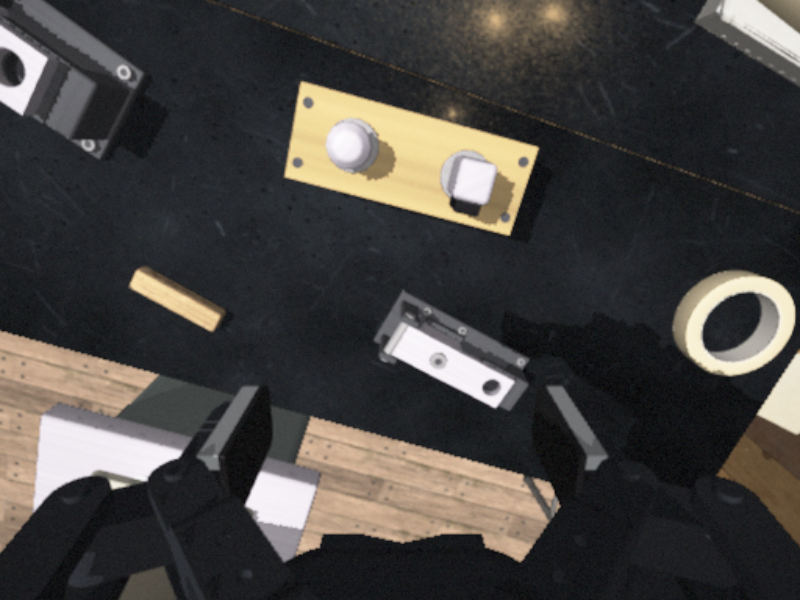

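The wrist view (800×600) shows the lock pin's head at (475,180) with the button below it at (465,205). The knob is at (350,145), and the decoy jig at (455,355) is clearly the smaller one. Next I turn so the fingers close along the pin's x, and look from closer.

```bash
python3 -m creep '[[[0,0,10],[0,0,-0.17]],[[0,0,10],[0,0,-0.17]],[[0,0,10],[0,0,-0.17]],[[0,0,10],[0,0,-0.17]],[[0,0,10],[0,0,-0.17]],[[0,0,10],[0,0,-0.17]],[[0,0,10],[0,0,-0.17]],[[0,0,10],[0,0,-0.17]],[[-18,33,0],[0,0,0]],[[-18,33,0],[0,0,0]],[[0,0,0],[0,0,0]]]' 85
cat > look.py <<'E'
from h import *
import sys
np.set_printoptions(precision=4,suppress=True)
T=pose();print(T,bot.get_obs()["joint_pos"])
p=shot("wrist");X=cloud(p)
near=(abs(X[...,0]-.535)<.05)&(abs(X[...,1]+.19)<.045)
m=near&(X[...,2]>.123)&(X[...,2]<.133);top=X[m];print("n",len(top),"z",np.median(top[:,2]))
g=p["image"].astype(int);br=g.min(-1)
for nm,mm in(("all",m),("bright",m&(br>110)),("dark",near&(X[...,2]>.085)&(X[...,2]<.133)&(g.max(-1)<60))):
    P=X[mm]
    if len(P)>5: print(nm,len(P),cv2.minAreaRect((P[:,:2]*1000).astype(np.float32)),P.mean(0),np.median(P[:,2]))
for r in vision.place_of(p,"lock_pin")[:2]: print("org",r["position"],r["score"],atz(p,r["position"],.075))
cv2.imwrite(sys.argv[1],cv2.resize(p["image"],(800,600)))
E
python3 look.py pics/e.png
```

```text
clock: 4.42
eef_pos: [0.5406, -0.1907, 0.2202]
tool_rot: [0.67, 0.742, -0.0, -0.0]
ft_force: [-1.3, 0.2, 0.3]
grip_width: 0.085
grasp_force: 0.0
[[-0.1025  0.9947 -0.0002  0.5406]
 [ 0.9947  0.1025  0.0001 -0.1907]
 [ 0.0001 -0.0002 -1.      0.2202]
 [ 0.      0.      0.      1.    ]] [-0.3392  0.3919  0.1878  1.3669 -0.      1.1289]
n 1162 z 0.12899652576245896
all 1162 ((534.7799072265625, -190.40113830566406), (37.04793167114258, 25.138444900512695), 5.807239532470703) [ 0.5359 -0.1893  0.1282] 0.12899652576245896
bright 966 ((539.109375, -189.9608154296875), (28.34441566467285, 25.138444900512695), 5.807238578796387) [ 0.539  -0.1889  0.1289] 0.1292373014091573
dark 232 ((520.3908081054688, -191.15652465820312), (7.870033264160156, 16.451074600219727), 4.943007946014404) [ 0.5203 -0.1885  0.1197] 0.12452791659305351
org [257.6, 176.6] 0.77 [ 0.5413 -0.1919  0.075 ]
```

View pics/e.png

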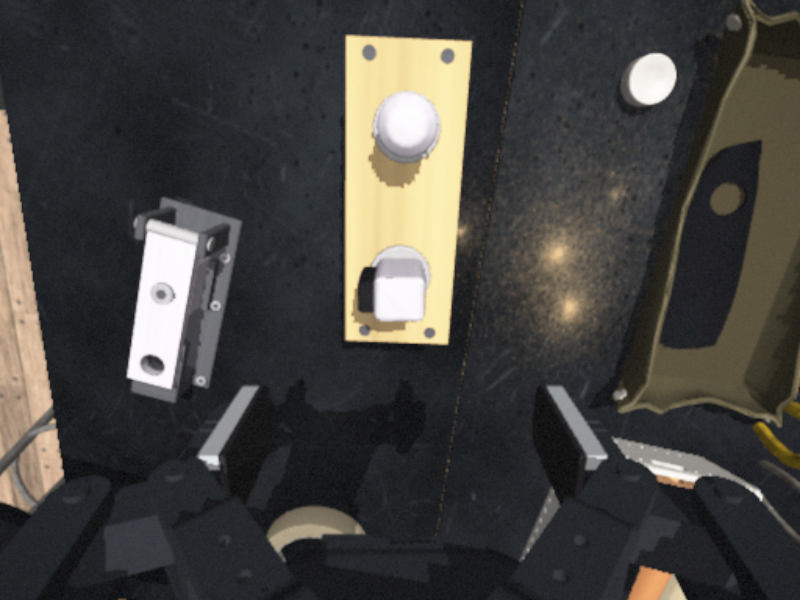

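The pin's yaw is 5.8° and the tool's is 5.9°, so they match. The axis is at about (0.539, -0.190) and the head top at 129 mm. I go down to button height and close in small steps.

```bash
python3 -m creep '[[[0,-4,40],[0,0,0]],[[0,0,40],[0,0,0]],[[0,0,30],[0,0,0]],[[0,0,20],[0,0,0]],[[0,0,0],[0,0,0]]]' 60
python3 -m creep '[[[0,0,0],[0,0,0]],[[0,0,0],[0,0,0]],[[0,0,0],[0,0,0]],[[0,0,0],[0,0,0]]]' 30
```

```text
clock: 5.15
eef_pos: [0.5327, -0.1895, 0.0901]
tool_rot: [0.67, 0.743, -0.001, -0.002]
ft_force: [0.5, -0.4, 0.3]
grip_width: 0.0601
grasp_force: 0.0
clock: 5.65
eef_pos: [0.5369, -0.1907, 0.0934]
tool_rot: [0.67, 0.743, 0.001, 0.002]
ft_force: [2.1, -0.1, 7.0]
grip_width: 0.0298
grasp_force: 6.3
```

```bash
python3 -m creep '[[[0,0,0],[0,0,0]],[[0,0,0],[0,0,0]]]'
python3 - <<'E'
from h import *
p=shot("wrist");X=cloud(p);T=pose();print(T,bot.get_obs()["ft_force"],bot.get_obs()["grip_width"])
m=(abs(X[...,0]-.535)<.04)&(abs(X[...,1]+.19)<.03)&(X[...,2]>.122)&(X[...,2]<.137);print(np.median(X[m][:,2]),m.sum(),cv2.minAreaRect((X[m][:,:2]*1000).astype(np.float32)))
s=shot("scene")
cv2.imwrite("pics/f.png",np.hstack([cv2.resize(p["image"][60:300,150:370],(400,436)),cv2.resize(s["image"][190:280,280:360],(388,436),interpolation=2)]))
E
```

```text
clock: 5.9
eef_pos: [0.5369, -0.1907, 0.0934]
tool_rot: [0.67, 0.743, 0.001, 0.002]
ft_force: [2.1, 0.8, 6.1]
grip_width: 0.0304
grasp_force: 6.3
[[-0.10306187  0.99466353  0.00476671  0.53690818]
 [ 0.99467362  0.10306838 -0.0011413  -0.19070155]
 [-0.00162651  0.0046237  -0.99998799  0.09341297]
 [ 0.          0.          0.          1.        ]] [1.92262864 0.64627218 5.75310563] 0.029939174060759893
0.12930800803256903 5045 ((536.0711059570312, -190.01596069335938), (67.40792083740234, 26.165245056152344), 5.537978649139404)
```

View pics/f.png

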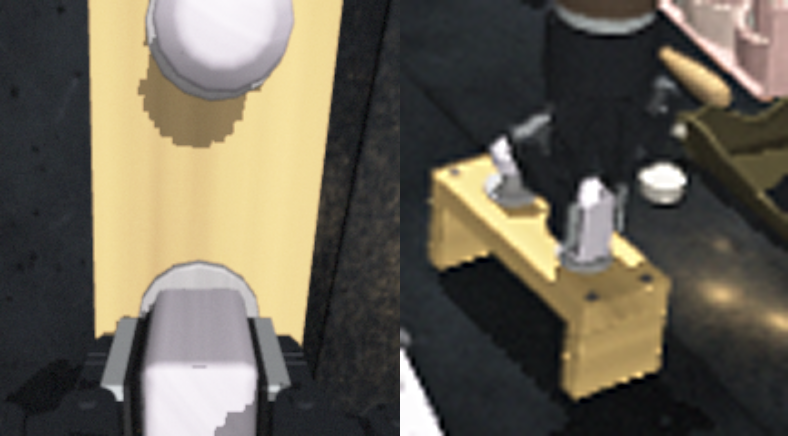

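The fingers straddle the head, with the button on the left pad at about (130,340) and the other pad at (265,340). The tips touch the collar, giving 6 N upward, because they swing forward as they close. I reopen, rise 6 mm and close more firmly.

```bash
python3 -m creep '[[[0,0,0],[0,0,0]],[[0,0,-6],[0,0,0]],[[0,0,0],[0,0,0]],[[0,0,0],[0,0,0]]]' 42
python3 -m creep '[[[0,0,0],[0,0,0]],[[0,0,0],[0,0,0]],[[0,0,0],[0,0,0]]]' 28
```

```text
clock: 6.5
eef_pos: [0.5349, -0.1903, 0.0972]
tool_rot: [0.67, 0.743, -0.0, -0.0]
ft_force: [0.1, 0.2, -0.7]
grip_width: 0.0417
grasp_force: 0.0
clock: 6.88
eef_pos: [0.5361, -0.1904, 0.0982]
tool_rot: [0.67, 0.743, 0.001, 0.001]
ft_force: [3.4, 1.1, 5.7]
grip_width: 0.0283
grasp_force: 30.3
```

```bash
python3 -m creep '[[[0,0,-8],[0,0,0]],[[0,0,-12],[0,0,0]],[[0,0,0],[0,0,0]]]'
```

```text
clock: 7.25
eef_pos: [0.5353, -0.1906, 0.1182]
tool_rot: [0.67, 0.743, 0.0, 0.001]
ft_force: [-0.8, -0.3, -1.6]
grip_width: 0.0284
grasp_force: 28.7
```

```bash
python3 -m creep '[[[0,0,-30],[0,0,0]],[[0,0,-40],[0,0,0]],[[0,0,-40],[0,0,0]],[[45,0,0],[0,0,0]],[[50,0,0],[0,0,0]],[[50,0,0],[0,0,0]],[[50,0,0],[0,0,0]],[[45,0,0],[0,0,0]],[[0,0,0],[0,0,0]],[[0,0,0],[0,0,0]]]'
cat > look2.py <<'E'
from h import *
import sys
np.set_printoptions(precision=4,suppress=True)
T=pose();p=shot("wrist");X=cloud(p);o=bot.get_obs();print(o["eef_pos"],o["grip_width"],o["grasp_force"],o["ft_force"])
Y=(X-T[:3,3])@T[:3,:3]   # tool coords
m=(abs(Y[...,0])<.018)&(abs(Y[...,1])<.013)&(Y[...,2]>-.06)&(Y[...,2]<0)&(p["z_map"]>0)
P=Y[m];zt=np.percentile(P[:,2],5);P=P[P[:,2]<zt+.004];print("head top in tool",np.median(P,0),cv2.minAreaRect((P[:,:2]*1000).astype(np.float32)))
for r in vision.place_of(p,"jig_hole")[:3]:
    w=atz(p,r["position"],.070);print("wrist hole",r["position"],r["score"],w,"tool shift",T[:3,:3].T@(w-T[:3,3])*1000)
try:
  z=(X[...,2]>.064)&(X[...,2]<.076)&(abs(X[...,0]-.5)<.1)&(abs(X[...,1]-.2)<.15)
  im=z.astype(np.uint8)*255;cs,h=cv2.findContours(im,cv2.RETR_CCOMP,cv2.CHAIN_APPROX_NONE)
  print("leaf z",np.median(X[z][:,2]),cv2.minAreaRect((X[z][:,:2]*1000).astype(np.float32)))
  for c,k in zip(cs,h[0]):
    if k[3]>=0 and cv2.contourArea(c)>40:
      e=cv2.fitEllipse(c);print("hole depth-contour",e,atz(p,e[0],.070))
except Exception as ex: print(ex)
cv2.imwrite(sys.argv[1],cv2.resize(p["image"],(800,600)))
E
python3 look2.py pics/g.png
python3 - <<'E'
from h import *
t=shot("top")
for r in vision.place_of(t,"jig_hole")[:3]: print(r,atz(t,r["position"],.07))
E
```

```text
clock: 8.5
eef_pos: [0.51, 0.0482, 0.227]
tool_rot: [0.67, 0.743, -0.0, -0.0]
ft_force: [-0.5, -0.6, -1.7]
grip_width: 0.0285
grasp_force: 29.2
[0.5101 0.0477 0.2271] 0.02876147628225292 29.209607541561127 [ 0.4105  0.2833 -0.9012]
head top in tool [ 0.0017  0.0005 -0.0313] ((-0.014281272888183594, 0.1333608627319336), (26.432405471801758, 26.024131774902344), 0.9500901103019714)
wrist hole [134.9, 379.4] 0.83 [ 0.3736 -0.2618  0.07  ] tool shift [-294.2274 -167.5793  157.3463]
wrist hole [266.7, 57.7] 0.58 [0.5074 0.1595 0.07  ] tool shift [110.9973   9.0326 156.9795]
leaf z 0.07117558172438426 ((514.5828247070312, 176.8968505859375), (87.80573272705078, 48.123619079589844), 71.34822845458984)
hole depth-contour ((266.36224365234375, 61.873329162597656), (27.994138717651367, 30.075489044189453), 1.3921259641647339) [0.5075 0.1559 0.07  ]
{'position': [143.0, 236.5], 'score': 0.89} [0.39291388 0.70020206 0.07      ]
{'position': [277.8, 185.8], 'score': 0.66} [0.50069248 0.16203132 0.07      ]
{'position': [399.7, 196.7], 'score': 0.58} [ 0.34641806 -0.28439159  0.07      ]
```

View pics/g.png

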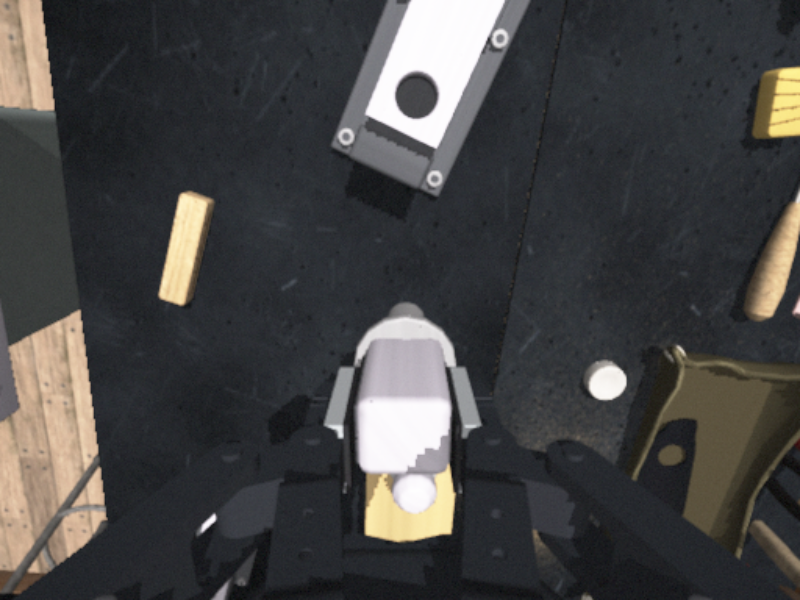

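The hole shows clearly at (417,96), at about (0.507, 0.157). The pin is held upright and centred, its head top 31 mm behind the TCP. I move over the hole and look once more.

```bash
python3 -m creep '[[[36,3,0],[0,0,0]],[[36,2,0],[0,0,0]],[[37,2,0],[0,0,0]],[[0,0,28],[0,0,0]],[[0,0,28],[0,0,0]],[[0,0,0],[0,0,0]],[[0,0,0],[0,0,0]]]'
python3 look2.py pics/h.png
```

```text
clock: 9.57
eef_pos: [0.5068, 0.1571, 0.1722]
tool_rot: [0.67, 0.742, 0.0, 0.0]
ft_force: [-0.6, 0.4, -1.8]
grip_width: 0.0287
grasp_force: 29.2
[0.5072 0.1573 0.1727] 0.028503844683328578 29.206487238407135 [-0.0295  0.2294 -1.1131]
head top in tool [ 0.0017  0.0005 -0.0313] ((-0.11511898040771484, 0.016933441162109375), (25.974756240844727, 26.496131896972656), 89.83580017089844)
wrist hole [254.5, 185.7] 0.66 [0.5045 0.1596 0.07  ] tool shift [  2.7358  -2.1698 102.2259]
leaf z 0.07124578689368963 ((535.523193359375, 219.42623901367188), (179.12098693847656, 74.22237396240234), 75.90615844726562)
hole depth-contour ((299.509765625, 106.49718475341797), (8.543510437011719, 11.439631462097168), 110.84788513183594) [0.5338 0.2298 0.07  ]
hole depth-contour ((307.3665771484375, 96.16486358642578), (18.16075325012207, 25.222293853759766), 24.66718101501465) [0.5389 0.2383 0.07  ]
hole depth-contour ((296.83905029296875, 92.0912857055664), (12.7042875289917, 21.184572219848633), 36.33244323730469) [0.5301 0.2405 0.07  ]
```

View pics/h.png

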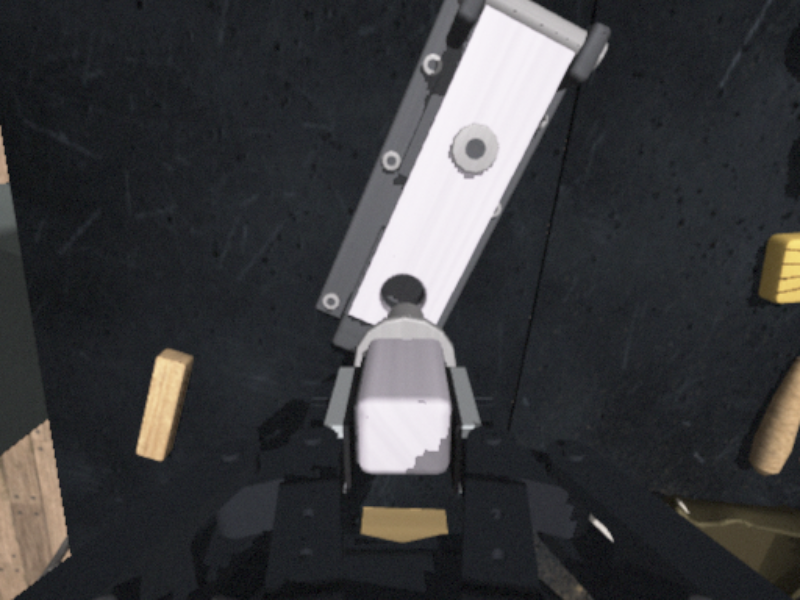

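The tip at (405,310) sits over the hole, whose centre is at about (403,295), and the two line up within about 1 mm. I go down.

```bash
python3 -m creep '[[[0,0,15],[0,0,0]],[[0,0,15],[0,0,0]],[[0,0,15],[0,0,0]],[[0,0,0],[0,0,0]]]'
python3 -m creep '[[[0,0,12],[0,0,0]],[[0,0,12],[0,0,0]],[[0,0,0],[0,0,0]]]'
```

```text
clock: 10.18
eef_pos: [0.5045, 0.1571, 0.1241]
tool_rot: [0.67, 0.743, -0.002, -0.001]
ft_force: [-0.7, -1.1, -1.4]
grip_width: 0.0288
grasp_force: 29.2
clock: 10.55
eef_pos: [0.505, 0.1572, 0.101]
tool_rot: [0.67, 0.743, -0.001, -0.001]
ft_force: [-0.1, -0.1, -1.4]
grip_width: 0.0289
grasp_force: 29.2
```

```bash
python3 -m creep '[[[0,0,5],[0,0,0]],[[0,0,3],[0,0,0]],[[0,0,0],[0,0,0]]]'
python3 -m creep '[[[0,0,3],[0,0,0]],[[0,0,2],[0,0,0]],[[0,0,0],[0,0,0]]]'
```

```text
clock: 10.92
eef_pos: [0.506, 0.1575, 0.0942]
tool_rot: [0.67, 0.743, -0.0, -0.0]
ft_force: [-0.4, 0.3, -1.7]
grip_width: 0.0286
grasp_force: 29.2
clock: 11.3
eef_pos: [0.5067, 0.1577, 0.093]
tool_rot: [0.67, 0.743, 0.001, 0.001]
ft_force: [-5.6, -2.7, 19.0]
grip_width: 0.0288
grasp_force: 35.5
```

```bash
python3 -m creep '[[[0,0,-3],[0,0,0]],[[0,0,0],[0,0,0]]]'
python3 -m creep '[[[0,0,0],[0,0,0]],[[0,0,0],[0,0,0]],[[0,0,0],[0,0,0]],[[0,0,0],[0,0,0]]]' 70
python3 - <<'E'
from h import *
np.set_printoptions(precision=4,suppress=True)
T=pose();p=shot("wrist");X=cloud(p);Y=(X-T[:3,3])@T[:3,:3]
m=(abs(Y[...,0])<.02)&(abs(Y[...,1])<.028)&(Y[...,2]<0)&(Y[...,2]>-.06)&(p["z_map"]>0)
z=np.percentile(Y[m][:,2],5);q=m&(Y[...,2]<z+.004);print("head top z",np.median(X[q][:,2]),cv2.minAreaRect((X[q][:,:2]*1000).astype(np.float32)),(cv2.minAreaRect((Y[q][:,:2]*1000).astype(np.float32))))
E
```

```text
clock: 11.55
eef_pos: [0.5068, 0.1577, 0.0932]
tool_rot: [0.67, 0.743, 0.001, 0.001]
ft_force: [-1.7, 0.2, 6.1]
grip_width: 0.0288
grasp_force: 31.8
clock: 12.05
eef_pos: [0.506, 0.1575, 0.0921]
tool_rot: [0.67, 0.743, -0.0, -0.0]
ft_force: [0.3, 0.0, 0.7]
grip_width: 0.0701
grasp_force: 0.0
head top z 0.12433200591240032 ((508.46875, 157.91078186035156), (33.246421813964844, 24.9735050201416), 6.715603351593018) ((0.12807464599609375, 2.494595527648926), (33.246437072753906, 24.97355842590332), 89.18585205078125)
```

Head top is 124 mm, which is 71 + 53, so the collar is home. I withdraw upward and inspect.

```bash
python3 -m creep '[[[0,0,-20],[0,0,0]],[[0,0,-40],[0,0,0]],[[0,0,-40],[0,0,0]],[[-40,0,-20],[0,0,0]],[[-40,0,0],[0,0,0]],[[0,0,0],[0,0,0]],[[0,0,0],[0,0,0]]]'
python3 - <<'E'
from h import *
np.set_printoptions(precision=4,suppress=True)
print(bot.get_obs()["eef_pos"],bot.get_obs()["ft_force"])
p=shot("wrist");X=cloud(p);s=shot("scene")
n=(abs(X[...,0]-.507)<.03)&(abs(X[...,1]-.157)<.03)
m=n&(X[...,2]>.115);print(np.median(X[m][:,2]),cv2.minAreaRect((X[m][:,:2]*1000).astype(np.float32)))
c=n&(X[...,2]>.073)&(X[...,2]<.079);print("collar",np.median(X[c][:,2]),c.sum())
o=np.linalg.inv(p["C"])@[.507,.157,.1,1];u=p["K"]@o[:3];u=(u/u[2])[:2].astype(int);print(u)
a,b=max(0,u[1]-60),max(0,u[0]-70)
cv2.imwrite("pics/i.png",np.hstack([cv2.resize(p["image"][a:a+120,b:b+140],(466,400),interpolation=2),cv2.resize(s["image"][170:250,250:310],(300,400),interpolation=2)]))
E
```

```text
clock: 12.98
eef_pos: [0.5141, 0.0781, 0.2121]
tool_rot: [0.67, 0.742, 0.0, -0.0]
ft_force: [-0.1, -0.6, -0.7]
grip_width: 0.07
grasp_force: 0.0
[0.5141 0.0781 0.2121] [-0.0709 -0.64   -0.6533]
0.12476987559845942 ((506.8207092285156, 156.35267639160156), (36.653045654296875, 25.376056671142578), 5.974621295928955)
collar 0.07587378614292434 231
[258  93]
```

View pics/i.png

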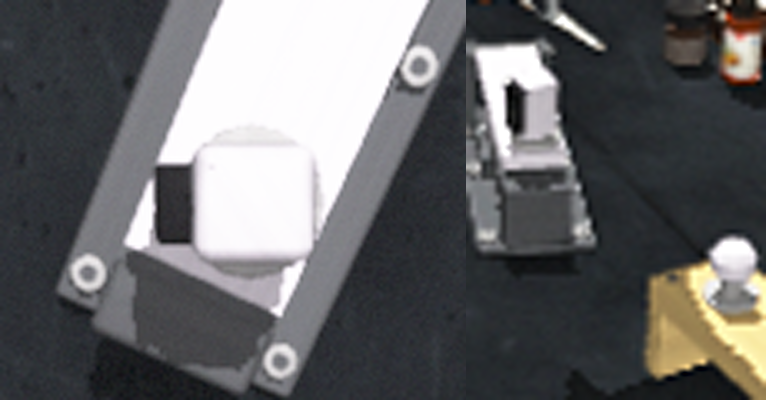

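The pin stands upright on the leaf at (255,205). The button at (175,205) is fully out (36.7 mm across), the collar top is at 76 mm, and the plain pin is still in the rack at (735,270).

```bash
python3 -c "
from h import *
print(workorder.job_done())"
```

```text
the job is handed in; nothing more can be done
None
```

The ball-lock pin is fully home in the drill jig's leaf with its button sprung out, the plain pin is still in the rack, and I handed the job in at about 13 s with the gripper clear; the hand-in call gave no verdict, and I did not tug the pin to test the lock.

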